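# Put a stacking field air sampler on charge

### The job

Put the field air sampler together on its charging cradle, largest part first: push the wide battery base along the bench, fully home between the cradle's guides until the contact block stops it and the spring contacts are pressed in; then lock the pump module that fits onto the base, and then the logger onto the pump. A module locks when it is set on the lid below a little short of the hook and pushed back until its tongue is under the hook and its front has dropped behind the sill, so that it lies flat. Push slowly and gently, leave the wide wall-mounting pump and the bottle where they stand, and let go at the end.

Things in the scene. Friction and masses are not known exactly. Their poses are not given: they have to be found in the camera images.
- cradle: Charging cradle screwed to the bench. Two parallel aluminium guides 26 mm high, 115 mm apart inside, x = -24 to 118 mm, flare out to x = -59 mm (158 mm apart there). Between them, hung on a bar across the guides, a grey contact block 104 wide, 30 thick, 36 mm high, clamp knobs to 46 mm. +x is the way the base is pushed in, z up. Origin: on the bench, midway between the guides.
- contacts (a joint): Two brass spring pins 17 mm up in the contact block, 3.8 mm proud: 0 free, growing in m as the base presses them in, about 0.0035 when its rear is against the block; 0.5 to 1.5 N, too weak to push it out. The block is clamped where the last user left it, its stop face anywhere from x = 45 to 85 mm of the cradle: not reported, to be felt. It does not yield.
- battery_base: Loose grey battery base, the largest part: box 130 long (x) x 110 wide (y) x 40 mm high to its lid, 0.55 to 0.9 kg; too wide to grasp, so push it (some 4 to 10 N slide it; never over 45 N). Origin: middle of its underside. +x is its rear (brass pads), which goes into the cradle first. Starts before the mouth, roughly in line, up to 0.25 rad askew.
- base_lock (a point): On the base's lid: pump's home, i.e. where the pump's origin lies when locked (40 mm above the base's origin). Seen from here, same axes as the base: bridge hook, front face at x = 48 mm, 12 mm thick, 16 mm high, under it a gap 7.5 mm high, 46 mm wide; side ribs 5 mm high, 67 mm apart inside, x = -36 to 46 mm; front sill 3 mm high, 50 mm wide, x = -56.8 to -49.8 mm.
- pump: Loose grey pump module that fits: box 96 long (x) x 62 wide (y) x 36 mm high to its lid, 0.25 to 0.42 kg. Tongue at the foot of its rear (+x) end, 8 mm long, 40 mm wide, 5 mm thick; two brass hose barbs 11 mm long above it. Window on its front (-x). Origin: middle of the box's underside. Flat on the bench; swaps places with the wall pump.
- pump_lock (a point): On the pump's lid: logger's home, i.e. where the logger's origin lies when locked (x = 7, z = 36 mm from the pump's origin). Seen from here, same axes: bridge hook, front face at x = 30 mm, 10 mm thick, 14 mm high, gap under it 6.5 mm high, 32 mm wide; side ribs 5 mm high, 49 mm apart inside, x = -22 to 28 mm; front sill 3 mm high, 35 mm wide, x = -38.8 to -31.8 mm.
- logger: Loose grey data logger, the smallest part: box 60 long (x) x 44 wide (y) x 34 mm high, 0.12 kg, with a screen and three keys on top and a tongue at the foot of its rear (+x) end, 7 mm long, 26 mm wide, 4 mm thick. Origin: middle of the box's underside. Starts flat on the bench, left of the cradle.
- wall_pump: The wrong pump, loose: same style, but 96 x 78 x 40 mm with flat screw ears at both ends, no tongue, and no hook or ribs on its lid; too wide for the base. Origin: middle of its underside. To be left where it is.
- bottle: White plastic reagent bottle, 56 mm across, 140 mm high, standing at the back, right of the middle. Origin: middle of its underside. To be left standing.
Things that resemble listed ones, but are neither listed nor needed, are in the scene too. What is shaped like the battery_base but blue is not meant.

How it is judged:
By the outcome, as a careful person would: the job done as asked, in the order asked, and still so for the second after the job is handed in, with the robot touching nothing.
It also fails if it takes over 70 s, if anything falls off the work surface, if the arm or the gripper's body presses on something with over 40 N, if the wrist force passes 120 N, or if a joint passes its speed limit or range.

### The arm

A 7-joint arm with a two-finger parallel gripper is mounted at the origin on a cart in front of the work surface, level with it; the furniture and walls round the work are solid. World frame = base frame: x ahead of the robot, y to its left, z up, the work surface at z = 0. Lengths are in mm, angles in rad, forces in N, time in s.
With the tool pointing down it reaches from about 400 to 875 mm from the base axis. Payload 4.4 kg.
Tool frame: the origin (TCP) lies at the centre of the arm's flange, where the gripper is bolted on; the fingertips stand 173 mm ahead of it and the grasp point (between the pads) lies 155 mm ahead of it; z points along the fingers, y is the line along which they close (so a half turn about z gives the same grasp; the last joint's range is limited). The gripper opens to 85 mm and grips with 20 to 120 N. Pads are 22 mm wide; open, the fingers measure 114 mm over their backs; the gripper's body (76 mm by 85 mm) begins 54 mm behind the grasp point. The pads swing forward as they close: fully open they stand 13 mm farther back than shut.
Start: joints at [-1.254, 0.628, 0.038, 1.517, -0.027, 0.996, -0.02], TCP at [242.77, 602.974, 404.713] pointing down, gripper open.
Joint ranges: [-3.06, 3.06], [-0.37, 2.12], [-1.25, 1.32], [0.18, 2.47], [-1.1, 4.24], [0.23, 1.98], [-2.94, 2.94]. Speed limits (rad/s): [2.57, 2.57, 3.14, 3.14, 3.14, 3.14, 3.14].

### API

Orientations are given as a 3x3 rotation matrix whose columns are the frame's x, y, z axes.
In Python, from plant import manip gives the robot as it stands. Calls block until the motion is done:
- manip.reach(position, orientation): joint-space move of the TCP to a pose.
- manip.movel(position, speed=150, ori=None, max_force=None): straight line of the TCP; ori=None keeps the orientation; speed is the mean speed in mm/s. With max_force (N) it stops when the force on the tool has changed by that much, and returns True; else False.
- manip.movej(angles): joint-space move.
- manip.grip(opening, grasp_force=None): finger opening in mm; grasp_force is the grip in N (None keeps the last); returns when the fingers have stopped.
- manip.dwell(seconds).
- manip.inverse_kinematics(position, orientation): joint angles nearest the present ones, or None.
- manip.observe(): the state.
- manip.get_image(name): name is "scene" or "top"; returns the picture (420x560x3 uint8, red, green, blue); there is no depth.
- manip.camera_model(name): a dict with "intrinsics" (3x3 intrinsics, pixels), "world_from_camera" (4x4, takes a point from camera to world coordinates). Camera axes: x right, y up, looking along -z (the intrinsics and any distortion apply to the point x, -y, -z); pixel columns grow to the right and rows downward; lengths in mm; the calibration is good to about 2 mm. A picture is of the moment at which its call begins. camera_model takes no time and is no camera call.
A pose or a line that the arm cannot do raises manip.PlanningError and nothing moves.
- manip.finish_job(): hands the job in; it is judged then, once.
The state is a dict: "t": time; "qpos": joint angles; "dq": joint speeds; "effort": joint torques, N m; "ee_pos": TCP position; "eef_rot": TCP orientation; "ft_force": force on the tool from outside, world axes, zero at the start; "torque": the same for the moment, N m; "gripper_width": finger opening in mm; "gripper_force": force on a finger pad.
Only numpy, scipy, OpenCV 4.12 (cv2) and the standard library are available. Lean on these libraries where they do the work, as an engineer would, in place of code of your own. Each camera call takes 0.05 s, during which the arm holds its last target. There are 200 camera calls.

## Working session

There is one attempt and no reset: what is moved stays moved. The work goes in short steps, each a Python script; the robot and the scene stay as the last script left them, time stands still between calls to the robot, and variables do not carry over. Pictures are saved under pics/ and viewed, at most 10 in all, crops included, and the job is handed in when it is done.

```bash
ls; mkdir -p pics; python3 - <<'E'
from plant import manip
import cv2
for n in("scene","top"):
    im=manip.get_image(n); cv2.imwrite(f"pics/{n}0.png",im[:,:,::-1])
    c=manip.camera_model(n); print(n,c)
o=manip.observe(); print(o['t'],o['ee_pos'],o['eef_rot'],o['ft_force'],o['gripper_width'])
E
```

```text
pics
scene {'intrinsics': array([[382.76319837,   0.        , 277.69060613],
       [  0.        , 382.76319837, 213.15668879],
       [  0.        ,   0.        ,   1.        ]]), 'world_from_camera': array([[ 7.88740732e-01,  4.17162758e-01, -4.51512228e-01,
         1.55448983e+02],
       [-6.14643319e-01,  5.47226317e-01, -5.68117020e-01,
        -6.00739190e+02],
       [ 1.00821111e-02,  7.25616008e-01,  6.88025988e-01,
         7.61267702e+02],
       [ 0.00000000e+00,  0.00000000e+00,  0.00000000e+00,
         1.00000000e+00]])}
top {'intrinsics': array([[498.53638758,   0.        , 280.58391464],
       [  0.        , 498.53638758, 217.75334848],
       [  0.        ,   0.        ,   1.        ]]), 'world_from_camera': array([[ 1.28195883e-01,  9.71619395e-01, -1.98800320e-01,
         2.82129898e+02],
       [-9.91739878e-01,  1.26446207e-01, -2.15260342e-02,
        -3.64056599e+01],
       [ 4.22243409e-03,  1.99917754e-01,  9.79803584e-01,
         1.55495534e+03],
       [ 0.00000000e+00,  0.00000000e+00,  0.00000000e+00,
         1.00000000e+00]])}
0.1 [242.64754907 602.71859342 403.8750359 ] [[-9.27651148e-01  3.73447394e-01 -6.25556676e-04]
 [ 3.73447917e-01  9.27649714e-01 -1.63110785e-03]
 [-2.88355039e-05 -1.74671191e-03 -9.99998474e-01]] [0.12765688 0.15077166 0.18941132] 85.32705688776629
```

View pics/scene0.png

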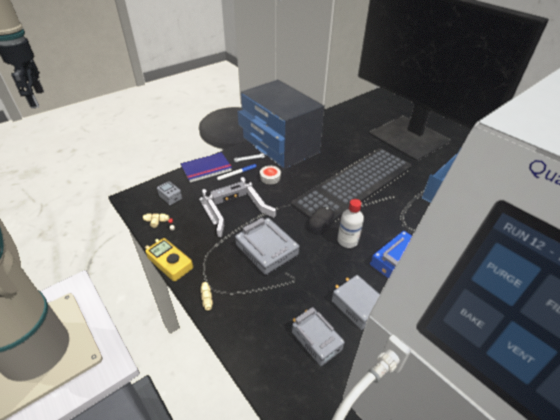

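View pics/top0.png

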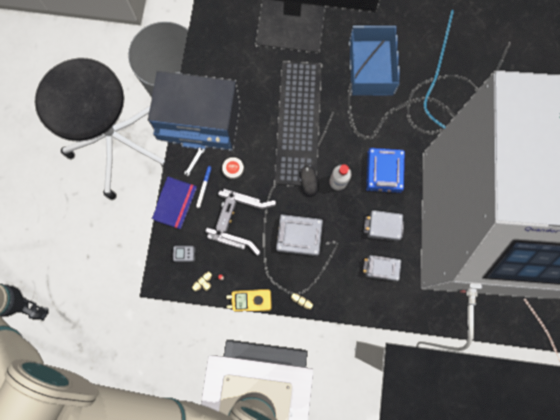

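The top view shows the cradle at about (235,220) opening toward image right (world −y), the base at (300,235), two pumps at (383,225) and (382,268), and the logger at (183,253). I'll zoom in on these next.

```bash
cat > h.py <<'E'
import numpy as np, cv2
from plant import manip
def ray(cam,uv):
    c=manip.camera_model(cam); K=c["intrinsics"]; T=c["world_from_camera"]
    d=np.linalg.inv(K)@np.array([uv[0],uv[1],1.]); d=T[:3,:3]@np.array([d[0],-d[1],-d[2]])
    return T[:3,3],d
def px(cam,uv,z):
    o,d=ray(cam,uv); return (o+d*(z-o[2])/d[2])
def proj(cam,p):
    c=manip.camera_model(cam); T=c["world_from_camera"]
    q=T[:3,:3].T@(np.asarray(p,float)-T[:3,3]); q=c["intrinsics"]@np.array([q[0],-q[1],-q[2]]); return q[:2]/q[2]
E
python3 - <<'E'
import cv2
a=cv2.imread("pics/top0.png"); cv2.imwrite("pics/topA.png",cv2.resize(a[180:290,165:325],None,fx=5,fy=5,interpolation=cv2.INTER_CUBIC))
b=cv2.imread("pics/scene0.png")
A=cv2.resize(a[200:290,355:410],None,fx=6,fy=6,interpolation=cv2.INTER_CUBIC)
B=cv2.resize(b[265:365,285:375],None,fx=5.4,fy=5.4,interpolation=cv2.INTER_CUBIC)[:540,:460]
cv2.imwrite("pics/pumps.png",cv2.hconcat([A,B[:A.shape[0]]]))
E
```

```text
(no output)
```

View pics/topA.png

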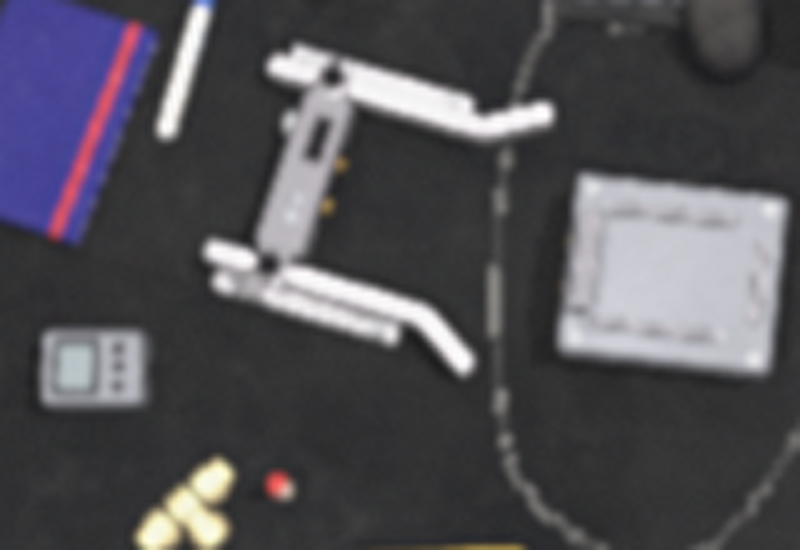

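View pics/pumps.png

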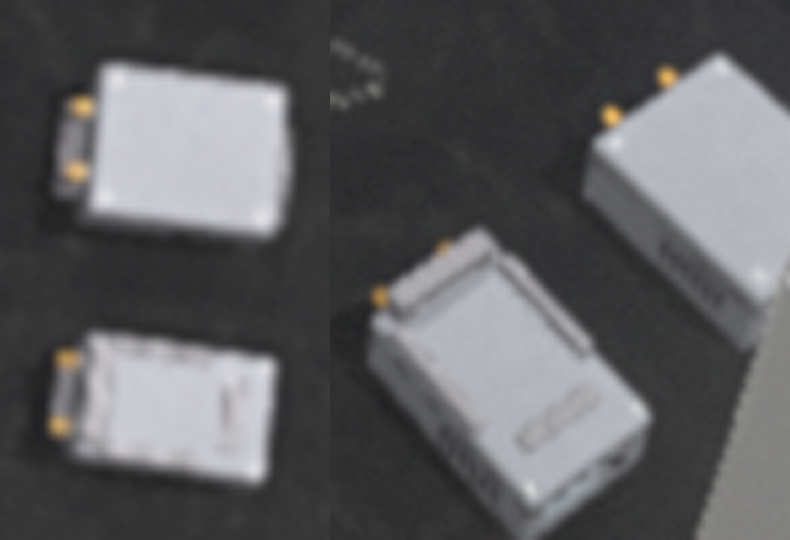

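The pump that fits is the lower one, at about (382,268) in the top view: it has a hook, ribs and barbs, and its rear faces image left. The wall pump is the plain-lidded one at (383,225). In the crop, the cradle's flare corners are at about (490,137)/(427,298) and the base lid at (582,172)-(770,375). Next I'll check which end of the logger is its rear and measure the first poses.

```bash
python3 - <<'E'
import cv2
from h import *
b=cv2.imread("pics/scene0.png"); a=cv2.imread("pics/top0.png")
L=cv2.resize(b[172:212,150:190],None,fx=10,fy=10,interpolation=cv2.INTER_CUBIC)
M=cv2.resize(b[170:280,190:310],None,fx=3.63,fy=3.63,interpolation=cv2.INTER_CUBIC)[:400,:400]
cv2.imwrite("pics/scA.png",cv2.hconcat([L,M]))
g=cv2.cvtColor(a,cv2.COLOR_BGR2GRAY)
def crop(u,v): return (u/5+164.6,v/5+179.6)
for n,uv in dict(ui=(490,137),li=(427,298),ue=(552,115),le=(470,370),uw=(270,68),lw=(207,250),pinu=(344,163),pinl=(328,207)).items():
    print(n,px("top",crop(*uv),17 if n[0]=='p' else 26).round(1))
for n,(x0,y0,x1,y1),z,th in (("base",(272,208,327,260),40,130),("pump",(366,252,405,284),36,130),("wall",(366,207,407,242),40,130),("logger",(170,243,198,264),34,110)):
    s=cv2.resize(g[y0:y1,x0:x1],None,fx=8,fy=8,interpolation=cv2.INTER_CUBIC)
    for t in (th,th+25,th+45):
        m=(s>t).astype(np.uint8); m=cv2.morphologyEx(m,cv2.MORPH_OPEN,np.ones((25,25)))
        c=max(cv2.findContours(m,0,2)[0],key=cv2.contourArea)
        q=cv2.boxPoints(cv2.minAreaRect(c))
        P=np.array([px("top",(u/8+x0-.44,v/8+y0-.44),z)[:2] for u,v in q])
        print(n,t,P.mean(0).round(1),[np.linalg.norm(P[i]-P[i-1]).round(1) for i in(1,2)],[round(float(np.arctan2(*(P[i]-P[i-1])[::-1])),3) for i in (1,2)])
E
```

```text
Traceback (most recent call last):
cv2.error: OpenCV(4.12.0) /io/opencv/modules/core/src/matrix_operations.cpp:64: error: (-215:Assertion failed) src[i].dims <= 2 && src[i].rows == src[0].rows && src[i].type() == src[0].type() in function 'hconcat'
```

```bash
cat > m.py <<'E'
from h import *
def rects(fn,specs):
    a=cv2.imread(fn); g=cv2.cvtColor(a,cv2.COLOR_BGR2GRAY); out={}
    for n,(x0,y0,x1,y1),z,th in specs:
        s=cv2.resize(g[y0:y1,x0:x1],None,fx=8,fy=8,interpolation=cv2.INTER_CUBIC)
        for t in th:
            m=(s>t).astype(np.uint8); m=cv2.morphologyEx(m,cv2.MORPH_OPEN,np.ones((25,25)))
            c=max(cv2.findContours(m,0,2)[0],key=cv2.contourArea)
            q=cv2.boxPoints(cv2.minAreaRect(c))
            P=np.array([px("top",(u/8+x0-.44,v/8+y0-.44),z)[:2] for u,v in q])
            print(n,t,P.mean(0).round(1),[np.linalg.norm(P[i]-P[i-1]).round(1) for i in(1,2)],[round(float(np.arctan2(*(P[i]-P[i-1])[::-1])),3) for i in (1,2)])
E
python3 - <<'E'
from m import *
b=cv2.imread("pics/scene0.png")
L=cv2.resize(b[172:212,150:190],(400,400),interpolation=cv2.INTER_CUBIC)
M=cv2.resize(b[170:270,190:290],(400,400),interpolation=cv2.INTER_CUBIC)
cv2.imwrite("pics/scA.png",cv2.hconcat([L,M]))
def crop(u,v): return (u/5+164.6,v/5+179.6)
for n,uv in dict(ui=(490,137),li=(427,298),ue=(552,115),le=(470,370),uw=(270,68),lw=(207,250),pinu=(344,163),pinl=(328,207)).items():
    print(n,px("top",crop(*uv),17 if n[0]=='p' else 26).round(1))
rects("pics/top0.png",(("base",(272,208,327,260),40,(130,155,175)),("pump",(366,252,405,284),36,(130,155,175)),("wall",(366,207,407,242),40,(130,155,175)),("logger",(170,243,198,264),34,(90,110,140))))
E
```

```text
ui [619.3  57.7  26. ]
li [512.8  82.6  26. ]
ue [638.4  20.9  26. ]
le [471.7  50.   26. ]
uw [645.6 201.6  26. ]
lw [525.1 222.6  26. ]
pinu [592.7 147.3  17. ]
pinl [563.4 153.1  17. ]
base 130 [545.5 -66.5] [np.float64(111.4), np.float64(131.9)] [0.014, -1.561]
base 155 [545.8 -66.2] [np.float64(108.2), np.float64(129.2)] [0.019, -1.556]
base 175 [545.8 -66.2] [np.float64(105.9), np.float64(127.0)] [0.019, -1.556]
pump 130 [ 478.2 -336. ] [np.float64(63.7), np.float64(98.8)] [-0.057, -1.595]
pump 155 [ 478.  -336.8] [np.float64(60.8), np.float64(94.6)] [-0.051, -1.588]
pump 175 [ 477.1 -336.7] [np.float64(58.4), np.float64(90.5)] [-0.018, -1.554]
wall 130 [ 610.9 -330.5] [np.float64(80.0), np.float64(103.5)] [-0.031, -1.571]
wall 155 [ 611.  -330.7] [np.float64(76.8), np.float64(99.3)] [-0.031, -1.571]
wall 175 [ 611.1 -330.3] [np.float64(74.4), np.float64(96.5)] [-0.031, -1.571]
logger 90 [442.5 278.8] [np.float64(48.2), np.float64(65.7)] [0.172, -1.442]
logger 110 [442.6 279.3] [np.float64(62.6), np.float64(45.5)] [-1.442, -2.978]
logger 140 [441.  289.9] [np.float64(23.4), np.float64(29.7)] [-1.442, -2.974]
```

View pics/scA.png

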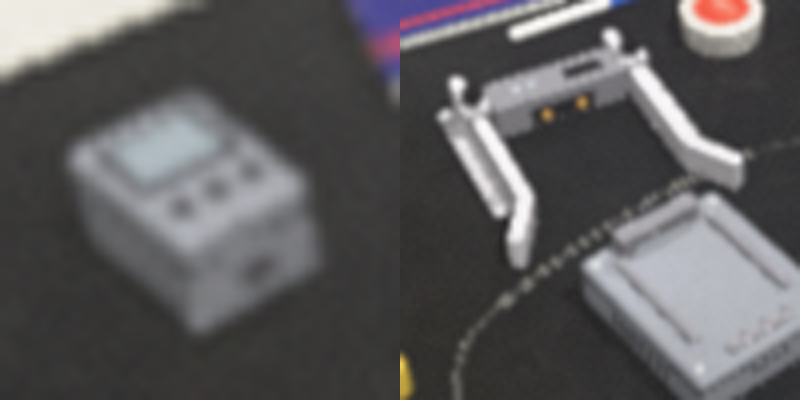

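The logger's keys and port face the camera (world −y), so its tongue end (rear) points to +y. Now I'll fit lines to the guides' inner edges. The upper guide's inner face shows down to z=0, and the lower guide's visible edge is its top at z=26.

```bash
python3 - <<'E'
from m import *
g=cv2.cvtColor(cv2.imread("pics/top0.png"),cv2.COLOR_BGR2GRAY).astype(float)
def cross(col,r0,r1,lev=130):
    v=g[r0:r1+1,col]
    i=[k for k in range(len(v)-1) if (v[k]-lev)*(v[k+1]-lev)<0][0]
    return r0+i+(v[i]-lev)/(v[i]-v[i+1])
res=[]
for name,cols,sl,z in (("upper",range(237,261),lambda c:(int(200+(c-236)*.26)-4,211),0),("lower",range(226,249),None,26)):
    P=[]
    for c in cols:
        try:
            if name=="upper":
                r=int(180+(80+(5*(c-165)-330)*.3)/5)  # on white
                w=r-3+int(np.argmax(g[r-3:r+4,c])); k=cross(c,w,w+8)
            else:
                r=int(180+(262+(5*(c-165)-290)*.29)/5)
                w=r-1+int(np.argmax(g[r-1:r+5,c])); k=[x for x in range(w,w-8,-1) if g[x,c]<130][0]; k=cross(c,k,w)
            P.append(px("top",(c,k),z)[:2])
        except IndexError: pass
    P=np.array(P,np.float32); vx,vy,x0,y0=cv2.fitLine(P,cv2.DIST_HUBER,0,.01,.01).ravel()
    if vy<0: vx,vy=-vx,-vy
    res.append((vx,vy,x0,y0)); print(name,len(P),"ang",np.arctan2(vy,vx),(x0,y0),"resid",np.abs((P-[x0,y0])@[-vy,vx]).max(), "x at y=100",x0+(100-y0)*vx/vy)
a=np.mean([np.arctan2(r[1],r[0]) for r in res]); d=np.array([np.cos(a),np.sin(a)]); n=np.array([-d[1],d[0]])
ou=n@res[0][2:]; ol=n@res[1][2:]; print("heading",a,"width",ol-ou,"mid offset",(ou+ol)/2, "x on axis at y=60",)
E
```

```text
upper 24 ang 1.4021177 (np.float32(630.27594), np.float32(109.7545)) resid 0.4125502 x at y=100 628.6148
lower 23 ang 1.3938019 (np.float32(517.1391), np.float32(125.84309)) resid 0.37274107 x at y=100 512.51666
heading 1.3979598 width 114.21808 mid offset -544.9011 x on axis at y=60
```

```bash
cat >> h.py <<'E'
H=1.398; d=np.array([np.cos(H),np.sin(H)]); n=np.array([-d[1],d[0]]); S0=190.; N0=-544.9
def W(x,y,z): return np.append((S0+x)*d+(N0+y)*n,z)      # cradle -> world
def C(p): return np.array([d@p[:2]-S0,n@p[:2]-N0,p[2]])   # world -> cradle
def ori(h,flip=False,pitch=0.):
    """tool down, x along heading h (or opposite); pitch raises the -x(heading) end"""
    x=np.array([np.cos(h),np.sin(h),0]); z=np.array([0,0,-1.])
    if flip: x=-x
    return np.column_stack([x,np.cross(z,x),z])
def st(m=""):
    o=manip.observe(); F=o["ft_force"]; f=(d@F[:2],n@F[:2],F[2])
    print(m,"t%.1f"%o["t"],"cr",C(o["ee_pos"]).round(1),"F",np.round(f,1),"w%.1f"%o["gripper_width"]); return o
E
python3 - <<'E'
from h import *
print("bottle",px("top",(340,186),60).round())
for fl in(0,1):
  for p in (W(-268,-3,300),W(-268,-3,175),W(-60,-3,175),np.array([478,-336,190.]),np.array([442,279,190.])):
    q=manip.inverse_kinematics(p,ori(H,fl)); print(fl,p.round(),None if q is None else np.round(q,2))
E
```

```text
bottle [ 709. -173.   60.]
0 [ 526. -171.  300.] [ 0.04  0.66  0.35  1.9  -0.35  0.65  0.43]
0 [ 526. -171.  175.] [ 0.19  0.85  0.12  1.94 -0.24  0.37  0.32]
0 [562.  34. 175.] [-0.24  0.86  0.21  1.91 -0.41  0.41  0.1 ]
0 [ 478. -336.  190.] [ 0.54  0.84  0.03  1.85 -0.06  0.45  0.44]
0 [442. 279. 190.] [-0.73  0.8   0.17  2.02 -0.36  0.34 -0.44]
1 [ 526. -171.  300.] [ 0.53  0.66 -0.41  1.88  0.4   0.68  2.85]
1 [ 526. -171.  175.] [ 0.73  0.97 -0.75  1.92  1.05  0.71  2.28]
1 [562.  34. 175.] [ 0.13  0.88 -0.38  1.9   0.66  0.49  2.25]
1 [ 478. -336.  190.] [ 1.04  0.99 -0.8   1.83  1.    0.79  2.66]
1 [442. 279. 190.] [-0.42  0.81 -0.3   2.01  0.58  0.4   1.8 ]
```

```bash
python3 - <<'E'
from h import *
R=ori(H)
manip.reach(W(-268,-3,330),R); st("above")
manip.movel(W(-268,-3,215),speed=150); st("low")
r=manip.movel(W(-268,-3,160),speed=45,max_force=6); o=st(f"touch {r}")
z=o["ee_pos"][2]
manip.movel(W(-268,-3,z+10),speed=60); st("up")
r=manip.movel(W(-225,-3,z+10),speed=60,max_force=22); st(f"push1 {r}")
E
```

```text
above t3.0 cr [-266.9   -3.3  330. ] F [ 0.4 -1.5  0.1] w85.6
low t3.9 cr [-268.2   -3.4  215.6] F [ 0.9  0.1 -0. ] w85.4
touch True t5.1 cr [-268.1   -2.9  160.3] F [-0.2  1.5  5.5] w85.2
up t5.4 cr [-268.    -3.3  170.9] F [-0.3 -0.4  0.5] w85.5
push1 False t6.3 cr [-224.3   -3.   170.3] F [ 0.3 -0.   0.2] w85.0
```

```bash
python3 - <<'E'
from h import *
r=manip.movel(W(-190,-3,170),speed=50,max_force=22); o=st(f"push2 {r}")
cv2.imwrite("pics/top1.png",manip.get_image("top")[:,:,::-1])
a=cv2.imread("pics/top1.png"); cv2.imwrite("pics/top1c.png",cv2.resize(a[190:290,225:345],None,fx=5,fy=5,interpolation=cv2.INTER_CUBIC))
E
```

```text
push2 False t7.2 cr [-190.7   -3.6  170.3] F [-4.2 -0.7  0.9] w85.4
```

View pics/top1c.png

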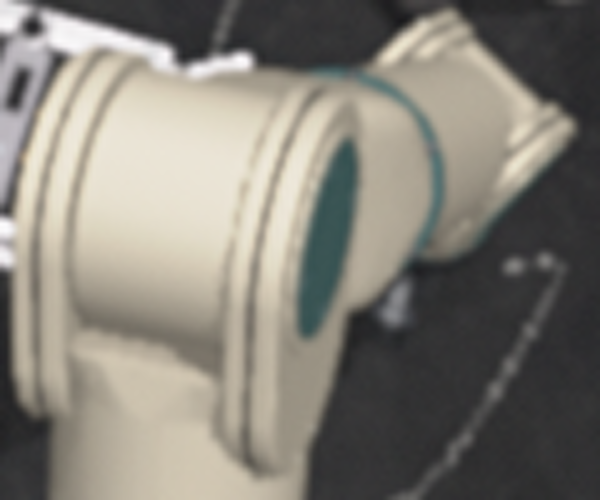

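The arm hides the base in this view. Pushing force is 4 N, so the base is sliding, and I'll continue by force.

```bash
python3 - <<'E'
from h import *
for x,v in ((-150,45),(-115,40),(-97,30)):
    r=manip.movel(W(x,-1.5,170),speed=v,max_force=20); o=st(f"{x} {r}")
    if r: break
if not r:
    r=manip.movel(W(-55,-1.5,170),speed=14,max_force=14); st(f"slow {r}")
E
```

```text
-150 False t8.2 cr [-151.    -1.8  170.3] F [-5.9 -0.3  2.5] w85.3
-115 True t8.8 cr [-132.7   -8.8  171.9] F [ 0.5 -0.3 -1.2] w85.1
```

```bash
python3 - <<'E'
from h import *
st()
b=manip.get_image("scene")[:,:,::-1]; cv2.imwrite("pics/sc2.png",cv2.resize(b[150:280,180:340],None,fx=4.6,fy=4.6,interpolation=cv2.INTER_CUBIC))
st()
E
```

```text
t8.8 cr [-132.7   -8.8  171.9] F [ 0.5 -0.3 -1.2] w85.1
 t8.9 cr [-133.1   -8.4  171.7] F [ 0.3 -0.1 -0.3] w85.5
```

View pics/sc2.png

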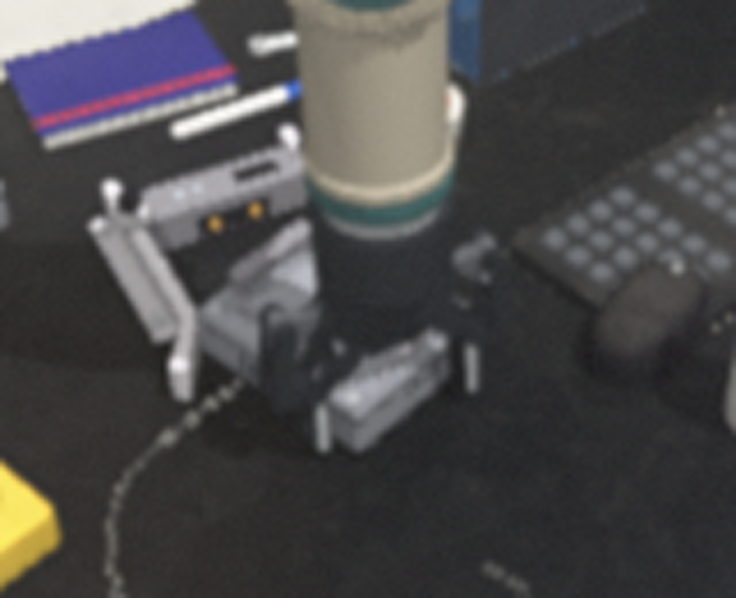

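The picture is ambiguous: the pads, at about (325,430) and (470,365), look to be at the corners of the base's front face. I'll back off and measure.

```bash
python3 - <<'E'
from m import *
manip.movel(W(-175,-8,172),speed=100); st()
manip.movel(W(-240,-8,260),speed=200)
manip.reach(np.array([480,-320,330.]),ori(H)); st()
b=manip.get_image("top")[:,:,::-1]; cv2.imwrite("pics/top3.png",b)
rects("pics/top3.png",[("base",(240,195,320,260),40,(130,155,175))])
cv2.imwrite("pics/top3c.png",cv2.resize(b[175:275,200:340],None,fx=5,fy=5,interpolation=cv2.INTER_CUBIC))
E
```

```text
t9.4 cr [-174.9   -7.9  171.9] F [1.  0.1 0.4] w85.2
 t10.9 cr [-420.2   16.5  328.6] F [ 0.4 -0.2  0.1] w85.3
base 130 [565.  38.] [np.float64(167.9), np.float64(186.2)] [-1.441, -3.018]
base 155 [587.2  41.7] [np.float64(158.4), np.float64(154.1)] [-1.363, -2.943]
base 175 [567.6  23. ] [np.float64(125.6), np.float64(105.7)] [-1.373, -2.952]
```

View pics/top3c.png

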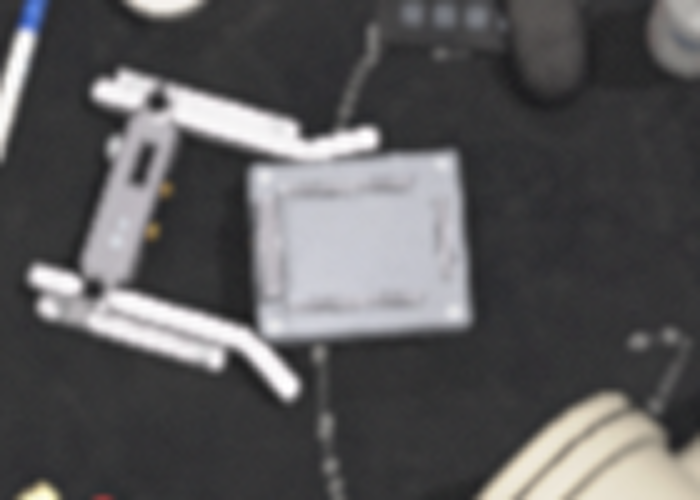

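The base has turned further counter-clockwise, with lid corners at about (250,165), (456,150), (472,327) and (262,342) in the crop. Its right side touches the upper flare. The left finger missed the skewed corner, so only the right finger pushed. I'll compute the pose and mend it with a sideways push at the front-right corner, which turns it clockwise and centres it.

```bash
cat >> m.py <<'E'
def base_pose(fn,x0=238,y0=196,x1=325,y1=265,verbose=True):
    """lid of the base: grey (not white) blob, opened to cut off the guides"""
    g=cv2.cvtColor(cv2.imread(fn),cv2.COLOR_BGR2GRAY)
    s=cv2.resize(g[y0:y1,x0:x1],None,fx=8,fy=8,interpolation=cv2.INTER_CUBIC)
    m=((s>150)).astype(np.uint8); m=cv2.morphologyEx(m,cv2.MORPH_OPEN,cv2.getStructuringElement(cv2.MORPH_ELLIPSE,(141,141)))
    c=max(cv2.findContours(m,0,2)[0],key=cv2.contourArea)
    P=np.array([px("top",(u/8+x0-.44,v/8+y0-.44),40)[:2] for u,v in cv2.boxPoints(cv2.minAreaRect(c))])
    e=[P[i]-P[i-1] for i in (1,2)]; e=max(e,key=np.linalg.norm); e=e*np.sign(e[1])
    L=sorted(np.linalg.norm(P[i]-P[i-1]) for i in (1,2)); y=np.arctan2(e[1],e[0])
    c=C(np.append(P.mean(0),40)); print("base cr",c[:2].round(1),"yaw %.3f"%(y-H),"size",np.round(L,1)); return c[0],c[1],y-H
E
python3 - <<'E'
from m import *
base_pose("pics/top3.png")
q=np.array([(250,165),(456,150),(472,327),(262,342)])/5+[199.6,174.6]
P=np.array([C(px("top",u,40))[:2] for u in q]); print(P.round(1),P.mean(0).round(1))
r=(P[0]+P[3])/2-(P[1]+P[2])/2; print("yaw",np.arctan2(r[1],r[0]),np.linalg.norm(r),np.linalg.norm(P[0]-P[3]))
print(C(np.array([709,-173,0])), C(px("top",(309,182),20)))
E
```

```text
base cr [-69.8 -12.5] yaw 0.383 size [112.2 127.7]
[[  10.   -38.5]
 [-109.7  -85.8]
 [-151.8   18. ]
 [ -31.4   65.3]] [-70.7 -10.3]
yaw 0.3754768967313807 129.00078232849205 111.67752626073144
[-238.51982364 -183.28667024    0.        ] [-142.5745648  -178.42195447   20.        ]
```

```bash
python3 - <<'E'
from m import *
R=ori(H)
manip.grip(0)
manip.reach(W(-90,-118,270),R); st("above")
manip.movel(W(-90,-118,183),speed=130); st("down")
r=manip.movel(W(-124,-66,183),speed=40,max_force=18); st(f"nudge {r}")
manip.movel(W(-135,-95,183),speed=120)
manip.movel(W(-160,-100,270),speed=200)
manip.reach(np.array([480,-320,330.]),R)
cv2.imwrite("pics/top4.png",manip.get_image("top")[:,:,::-1]); st()
base_pose("pics/top4.png")
E
```

```text
above t13.1 cr [ -92.6 -118.1  270.5] F [-0.4  0.8 -0.2] w0.2
down t13.9 cr [ -90.3 -118.5  183.7] F [ 1.2 -0.5  0.1] w0.3
nudge False t15.6 cr [-127.1  -69.1  184.5] F [-4.4 -8.1 -0.6] w0.2
 t17.8 cr [-420.5   15.8  329.2] F [ 0.2 -0.2  0.1] w-0.4
base cr [-88.6   2.1] yaw 0.124 size [108.4 126.8]
```

```bash
python3 - <<'E'
from m import *
R=ori(H)
manip.reach(W(-200,1,260),R); manip.grip(50); 
manip.movel(W(-200,1,177),speed=130); st("down")
r=manip.movel(W(-165,1,177),speed=50,max_force=20); st(f"a {r}")
for x,v in ((-135,35),(-98,35)):
    r=manip.movel(W(x,0,177),speed=v,max_force=20); o=st(f"{x} {r}")
    if r: break
if not r:
    r=manip.movel(W(-55,0,177),speed=14,max_force=14); st(f"slow {r}")
E
```

```text
down t20.1 cr [-200.1    0.7  177.4] F [-0.7 -0.4  0.4] w49.9
a False t20.9 cr [-167.1    1.   177.2] F [-7.2  0.4  1.5] w50.0
-135 False t21.9 cr [-140.5    2.6  177. ] F [-15.3   7.    6.6] w50.3
-98 False t23.2 cr [-106.     4.5  176.8] F [-21.3  11.9  12.4] w49.6
slow True t25.2 cr [-78.7   4.9 176.6] F [0.8 0.1 0.2] w50.0
```

```bash
python3 - <<'E'
from m import *
st()
r=manip.movel(W(-55,2,177),speed=16,max_force=20); st(f"push {r}")
E
```

```text
t25.2 cr [-78.7   4.9 176.6] F [0.8 0.1 0.2] w50.0
push True t26.0 cr [-77.4   4.8 176.2] F [-1.1  0.1 -0. ] w50.1
```

```bash
python3 - <<'E'
from m import *
manip.movel(W(-100,3,177),speed=120)
manip.movel(W(-150,3,270),speed=220)
hp=1.535
manip.reach(np.array([478,-336.5,260.]),ori(hp)); manip.grip(85)
cv2.imwrite("pics/top5.png",manip.get_image("top")[:,:,::-1]); st()
base_pose("pics/top5.png",215,190,300,265)
manip.movel(np.array([478,-336.5,177.]),speed=120,max_force=12); st("down")
manip.grip(55,grasp_force=35); o=st("grip"); R=o["eef_rot"]; print(o["ee_pos"],np.arctan2(R[1,0],R[0,0]),o["gripper_force"])
a=cv2.imread("pics/top5.png"); cv2.imwrite("pics/top5c.png",cv2.resize(a[180:270,190:310],None,fx=6,fy=6,interpolation=cv2.INTER_CUBIC))
E
```

```text
t28.5 cr [-439.    16.   260.1] F [ 0.3 -1.1 -0.1] w85.3
base cr [ -0. -10.] yaw -0.003 size [127.3 136.3]
down t29.4 cr [-439.6   15.9  177.4] F [-0.5 -0.9 -0.6] w85.4
grip t29.7 cr [-439.5   16.3  178. ] F [-0.4  2.4  6. ] w61.5
[ 477.84933699 -336.71168134  178.02504441] 1.5349945460800947 40.15236675739288
```

View pics/top5c.png

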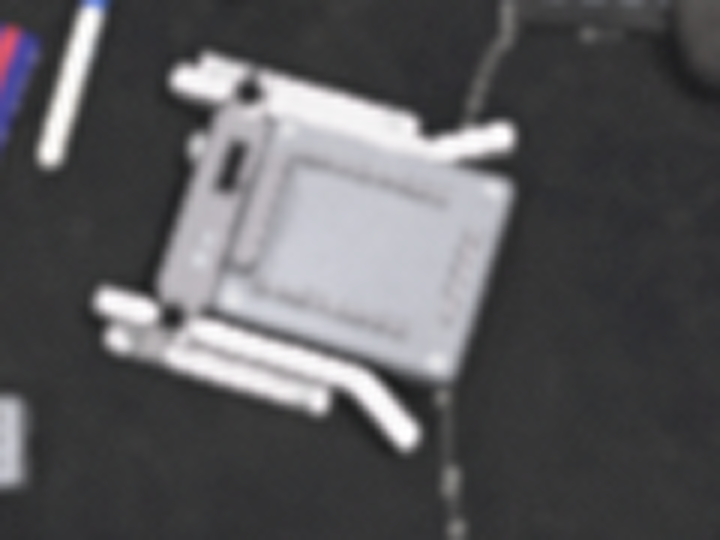

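The base is home: its lid is between the guides, its rear is against the block, and its front corners are at (515,178) and (455,382) in the crop. Now I'll get its lateral position and yaw from the front edge and the exposed sides.

```bash
python3 - <<'E'
from m import *
g=cv2.cvtColor(cv2.imread("pics/top5.png"),cv2.COLOR_BGR2GRAY).astype(np.float32)
# sample the picture along cradle axes at z=40
def sample(x,y,z=40): u=proj("top",W(x,y,z)); return cv2.remap(g,np.float32([[u[0]]]),np.float32([[u[1]]]),cv2.INTER_CUBIC)[0,0]
def edge(f,a,b,lev=110):
    t=np.arange(a,b,.25 if b>a else -.25); v=np.array([f(k) for k in t]); i=np.argmax(v<lev); return t[i] if v.min()<lev else np.nan
print("front x:",[(y,edge(lambda k:sample(k,y),-50,-90)) for y in (-40,-20,0,20,40)])
print("right y:",[(x,edge(lambda k:sample(x,k),-40,-75)) for x in (-66,-62,-56,-52,-48)])
print("left y:",[(x,edge(lambda k:sample(x,k),40,75)) for x in (-66,-62,-56,-52,-48,-42)])
for x in (-30,-15,0,15): print(x,"ribs:",[(int(k),int(sample(x,k,45))) for k in list(range(-42,-26,2))+list(range(28,44,2))])
E
```

```text
front x: [(-40, np.float64(-70.0)), (-20, np.float64(-70.0)), (0, np.float64(-70.0)), (20, np.float64(-70.25)), (40, np.float64(-70.0))]
right y: [(-66, np.float64(-54.75)), (-62, np.float64(-56.0)), (-56, np.float64(-56.0)), (-52, np.float64(-55.75)), (-48, np.float64(-55.5))]
left y: [(-66, np.float64(55.25)), (-62, np.float64(56.0)), (-56, np.float64(56.25)), (-52, np.float64(56.25)), (-48, np.float64(56.25)), (-42, np.float64(56.25))]
-30 ribs: [(-42, 188), (-40, 186), (-38, 182), (-36, 176), (-34, 170), (-32, 171), (-30, 178), (-28, 188), (28, 194), (30, 190), (32, 186), (34, 182), (36, 176), (38, 170), (40, 169), (42, 178)]
-15 ribs: [(-42, 188), (-40, 183), (-38, 179), (-36, 168), (-34, 160), (-32, 164), (-30, 177), (-28, 190), (28, 198), (30, 195), (32, 191), (34, 184), (36, 172), (38, 161), (40, 161), (42, 173)]
0 ribs: [(-42, 195), (-40, 193), (-38, 186), (-36, 178), (-34, 172), (-32, 175), (-30, 184), (-28, 193), (28, 202), (30, 201), (32, 200), (34, 196), (36, 189), (38, 180), (40, 178), (42, 185)]
15 ribs: [(-42, 194), (-40, 190), (-38, 184), (-36, 174), (-34, 167), (-32, 170), (-30, 181), (-28, 192), (28, 200), (30, 194), (32, 187), (34, 181), (36, 172), (38, 164), (40, 167), (42, 182)]
```

```bash
python3 - <<'E'
from m import *
R=ori(H)
o=manip.observe(); p=o["ee_pos"]
manip.movel(p+[0,0,85],speed=220)
manip.reach(W(-16,0.2,265),R); st("over")
manip.movel(W(-16,0.2,226),speed=80); st("near")
r=manip.movel(W(-16,0.2,216),speed=18,max_force=5); st(f"down {r}")
E
```

```text
over t31.8 cr [-17.8  -0.3 264.9] F [-1.3 -0.6 -2.3] w61.4
near t32.5 cr [-1.610e+01  1.000e-01  2.257e+02] F [ 0.3  0.3 -3.6] w61.4
down True t32.9 cr [-1.550e+01 -1.000e-01  2.203e+02] F [ 0.8 -0.2  3.8] w62.0
```

```bash
python3 - <<'E'
from m import *
manip.grip(80); st("open")
manip.movel(W(-16,0,285),speed=200)
manip.grip(0)
manip.movel(W(-98,0,285),speed=220)
manip.movel(W(-98,0,221),speed=150); st("behind")
r=manip.movel(W(-82,0,221),speed=60,max_force=8); st(f"a {r}")
r=manip.movel(W(-50,0,221),speed=16,max_force=9); st(f"push {r}")
E
```

```text
open t33.2 cr [-15.8   0.8 219.3] F [-0.7  0.2  0.1] w79.9
behind t35.5 cr [-9.740e+01 -2.000e-01  2.211e+02] F [ 0.1 -0.5 -0.1] w0.1
a False t35.9 cr [-81.1  -0.  221.4] F [-0.2 -0.2 -0.1] w0.1
push True t37.2 cr [-63.6   0.4 220.6] F [-0.2  0.5 -1.1] w0.0
```

```bash
python3 - <<'E'
from m import *
r=manip.movel(W(-50,0,221),speed=20,max_force=12); st(f"push2 {r}")
manip.movel(W(-75,0,221),speed=100)
manip.movel(W(-75,0,262),speed=200)
manip.movel(W(-48,0,258),speed=150); st()
r=manip.movel(W(-48,0,240),speed=25,max_force=6); st(f"lid {r}")
manip.movel(W(-48,0,280),speed=250)
manip.reach(np.array([442.5,279.2,270]),ori(1.70)); manip.grip(70)
for n in("top","scene"): cv2.imwrite(f"pics/{n}6.png",manip.get_image(n)[:,:,::-1])
st()
E
```

```text
push2 True t37.6 cr [-62.7   0.7 220.1] F [ 0.1 -0.  -0.1] w0.3
 t38.5 cr [-46.9   0.6 256.9] F [ 0.1 -0.   1. ] w-0.2
lid True t39.0 cr [-4.860e+01 -2.000e-01  2.495e+02] F [-0.   0.6  6.3] w0.3
 t41.0 cr [161.2 157.1 270. ] F [ 0.1 -0.2 -0.2] w70.3
```

```bash
python3 - <<'E'
from m import *
g=cv2.cvtColor(cv2.imread("pics/top6.png"),cv2.COLOR_BGR2GRAY).astype(np.float32)
def sample(x,y,z=76): u=proj("top",W(x,y,z)); return float(cv2.remap(g,np.float32([[u[0]]]),np.float32([[u[1]]]),cv2.INTER_CUBIC)[0,0])
for x in (-40,-25,-10,5,20): print("y prof",x,[(k,int(sample(x,k))) for k in list(range(-40,-17,2))],[(k,int(sample(x,k))) for k in list(range(18,42,2))])
for y in (-20,0,20): print("x prof",y,[(k,int(sample(k,y))) for k in range(-66,-24,2)])
manip.movel(np.array([442.5,279.2,180.]),speed=150,max_force=12); st("down")
manip.grip(36,grasp_force=30); o=st("grip"); print(o["ee_pos"].round(1),o["gripper_force"])
E
```

```text
y prof -40 [(-40, 182), (-38, 180), (-36, 177), (-34, 178), (-32, 182), (-30, 187), (-28, 190), (-26, 189), (-24, 187), (-22, 185), (-20, 183), (-18, 182)] [(18, 183), (20, 184), (22, 185), (24, 182), (26, 173), (28, 148), (30, 121), (32, 99), (34, 90), (36, 97), (38, 106), (40, 117)]
y prof -25 [(-40, 182), (-38, 179), (-36, 174), (-34, 168), (-32, 168), (-30, 176), (-28, 183), (-26, 187), (-24, 186), (-22, 184), (-20, 183), (-18, 183)] [(18, 177), (20, 182), (22, 184), (24, 184), (26, 170), (28, 150), (30, 117), (32, 94), (34, 91), (36, 99), (38, 110), (40, 118)]
y prof -10 [(-40, 184), (-38, 183), (-36, 181), (-34, 176), (-32, 173), (-30, 167), (-28, 161), (-26, 159), (-24, 166), (-22, 177), (-20, 183), (-18, 186)] [(18, 178), (20, 174), (22, 172), (24, 164), (26, 151), (28, 123), (30, 98), (32, 84), (34, 89), (36, 105), (38, 116), (40, 126)]
y prof 5 [(-40, 184), (-38, 182), (-36, 180), (-34, 176), (-32, 170), (-30, 162), (-28, 150), (-26, 147), (-24, 156), (-22, 170), (-20, 181), (-18, 184)] [(18, 183), (20, 183), (22, 181), (24, 178), (26, 161), (28, 137), (30, 110), (32, 94), 
[... 575 characters left out ...]
 179), (-26, 182)]
x prof 0 [(-66, 168), (-64, 168), (-62, 166), (-60, 161), (-58, 154), (-56, 142), (-54, 134), (-52, 143), (-50, 163), (-48, 178), (-46, 187), (-44, 187), (-42, 186), (-40, 182), (-38, 178), (-36, 173), (-34, 171), (-32, 169), (-30, 165), (-28, 165), (-26, 171)]
x prof 20 [(-66, 169), (-64, 169), (-62, 168), (-60, 166), (-58, 160), (-56, 151), (-54, 146), (-52, 150), (-50, 166), (-48, 181), (-46, 190), (-44, 190), (-42, 186), (-40, 184), (-38, 183), (-36, 180), (-34, 178), (-32, 179), (-30, 180), (-28, 180), (-26, 181)]
down t41.8 cr [161.2 156.7 180.4] F [-0.6  1.   0.4] w70.0
grip t42.1 cr [161.4 156.8 181. ] F [-0.4  1.   6.2] w43.8
[442.7 279.4 181. ] 31.754778027534485
```

```bash
python3 - <<'E'
from m import *
R=ori(H)
manip.movel(manip.observe()["ee_pos"]+[0,0,125],speed=220)
manip.reach(W(-7,0,300),R); st("over")
manip.movel(W(-7,0,266),speed=100); st("near")
r=manip.movel(W(-7,0,254),speed=18,max_force=4); o=st(f"down {r}")
for n in("top","scene"): cv2.imwrite(f"pics/{n}7.png",manip.get_image(n)[:,:,::-1])
E
```

```text
over t43.8 cr [ -5.3   1.1 299. ] F [ 0.4  0.4 -1.5] w43.4
near t44.3 cr [ -6.2   0.4 265.8] F [ 0.  -1.7 -1.1] w43.6
down True t44.7 cr [-6.800e+00 -2.000e-01  2.597e+02] F [-0.   0.9  2.8] w43.5
```

```bash
python3 - <<'E'
from m import *
manip.grip(64); st("open")
manip.movel(W(-7,0,318),speed=200)
manip.grip(0)
manip.movel(W(-72,0,318),speed=220)
manip.movel(W(-72,0,256),speed=150); st("behind")
r=manip.movel(W(-56,0,256),speed=60,max_force=6); st(f"a {r}")
r=manip.movel(W(-24,0,256),speed=16,max_force=8); st(f"push {r}")
r=manip.movel(W(-24,0,256),speed=16,max_force=10); st(f"push2 {r}")
manip.movel(W(-50,0,256),speed=120)
manip.movel(W(-50,0,300),speed=200)
manip.movel(W(-20,0,294),speed=150)
r=manip.movel(W(-20,0,272),speed=25,max_force=5); st(f"lid front {r}")
manip.movel(W(-20,0,320),speed=250); st()
E
```

```text
open t45.1 cr [ -6.9   0.5 258.8] F [ 0.1 -0.2 -0.3] w63.9
behind t47.2 cr [-7.150e+01 -2.000e-01  2.561e+02] F [ 0.2 -0.7  0.2] w0.1
a False t47.6 cr [-55.1  -0.  256.4] F [-0.   0.3  0.1] w-0.1
push True t48.8 cr [-3.860e+01  2.000e-01  2.557e+02] F [-0.6  0.5  1.3] w0.1
push2 True t49.3 cr [-37.9   0.5 255.4] F [0.3 0.6 0.3] w-0.0
lid front True t50.8 cr [-2.040e+01 -2.000e-01  2.836e+02] F [0.  0.4 6.2] w-0.2
 t51.1 cr [-20.1  -0.5 320.9] F [-0.6  0.1  0.4] w-0.1
```

```bash
python3 - <<'E'
from m import *
manip.reach(np.array([470,-250,360.]),ori(H)); st()
a=manip.get_image("top")[:,:,::-1]; b=manip.get_image("scene")[:,:,::-1]
cv2.imwrite("pics/fin.png",cv2.hconcat([cv2.resize(a[180:270,195:285],(400,400),interpolation=cv2.INTER_CUBIC),cv2.resize(b[165:255,190:280],(400,400),interpolation=cv2.INTER_CUBIC)]))
cv2.imwrite("pics/top8.png",a)
E
```

```text
t52.4 cr [-353.8   38.3  359.4] F [0.4 0.1 0.8] w-0.2
```

View pics/fin.png

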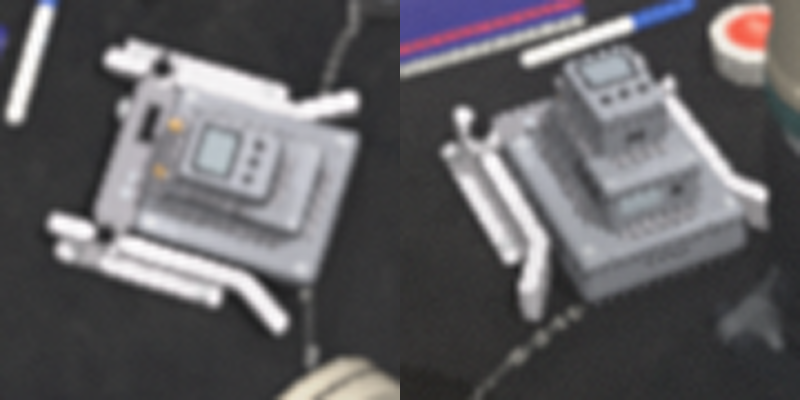

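The last picture shows the stack seated and square: the base between the guides against the block at (150,170), with the pump and logger in line and flat on it. I'll check that the base front hasn't moved since it went home, then hand in.

```bash
python3 - <<'E'
from m import *
fx=[]
for fn in("top5","top8"):
    g=cv2.cvtColor(cv2.imread(f"pics/{fn}.png"),cv2.COLOR_BGR2GRAY).astype(np.float32)
    def s(x,y): u=proj("top",W(x,y,40)); return float(cv2.remap(g,np.float32([[u[0]]]),np.float32([[u[1]]]),cv2.INTER_CUBIC)[0,0])
    t=np.arange(-60,-85,-.25); fx.append([float(t[np.argmax(np.array([s(k,y) for k in t])<110)]) for y in (-40,0,40)])
print(fx)
if max(abs(np.array(fx[0])-fx[1]))<1.3:
    print(manip.finish_job())
E
```

```text
[[-70.0, -70.0, -70.0], [-70.0, -69.75, -69.75]]
the job is handed in; nothing more can be done
None
```

The sampler is assembled and handed in at about 52 s: base pushed home with a firm 20 N stop, then pump and logger locked (both lids touched at flat height), gripper clear. The first push skewed the base and I straightened it with a sideways nudge; the spring contacts aren't reported, so I couldn't confirm them directly.

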